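# Set the labelling jig's side guide to a battery pack and lock its thumbscrew

## Task

Lay the black battery pack in the corner of the labelling jig, lengthwise along the dark side fence with one end against the end stop, and let go of it. Slide the blue side guide gently up until the pack is snug between guide and fence, without squeezing it, then turn the guide's knurled thumbscrew clockwise until it seats: stop when the resistance rises and it grips the rail firmly, do not over-tighten it. Leave the label roll and the tape measure where they are.

Things in the scene. Friction and masses are not known exactly. Their poses are not given: they have to be found in the camera images.
- jig: labelling jig fixed to the bench: aluminium plate 150 (x) x 220 (y) x 8 mm, top at z = 8. Origin: centre of its underside. Dark side fence along x at its +y side, face at y = +80, reaching from x = -50 to +60; dark end stop along y, face at x = +48, from y = +26 to the fence; both rise 10 mm above the plate. Keep fingers more than 21 mm above the bench to clear fence, stop and jaw.
- jig_corner (a point): inner corner of the nest, where the fence face meets the end-stop face, at plate-top height (48, 80, 8 mm in the jig's frame; same axes as the jig). The pack belongs at its -x, -y side; seated, the pack's centre lies 36 to 38 mm (x) and 19 mm (y) from it.
- rail: steel rail 28 mm wide, 5 mm high, running along the jig's y on the plate, with a scale beside it, ending clear of the pack; the side guide runs on it and the thumbscrew's hidden tip presses on it. Origin: centre of its underside.
- side_guide: sliding guide: blue carriage 50 x 48 mm, top 28 mm above the plate, on a dark jaw bar 88 mm long (x), 12 mm high. Moves only along the jig's y, +y closes; 2.5 N friction, stays where left. Starts 24 to 40 mm short of closed; can travel 10 mm past. Origin: under the screw axis, at plate-top height; jaw face 52 mm from it toward +y. Rigid enough to be pulled along by the screw head.
- jaw_face (a point): middle of the jaw's front face, which pushes the pack toward the fence; at y = +42 mm in the jig's frame when closed on the pack. More than 40 N of the jaw on the pack would be squeezing it.
- thumbscrew: knurled steel thumbscrew, upright in the guide: head 40 mm across, 18 mm high, its underside (origin, on the axis) 38 to 40.5 mm above the plate at first; red mark on top along its x. Clockwise from above tightens; it sinks 1.6 mm per rad. It turns freely (steady drag 0.2 N m) for 1.5 to 3 rad, never the same, then its foot meets the rail and the torque climbs. It stays where it is left.
- knob_grip (a point): on the screw's axis, 10 mm above the underside of its head: where to grip it (any side, 40 mm across). Past first contact with the rail the clamping force grows slowly, then 58 N per rad, and the torque by about 0.1 N m per rad: firm from 25 N (0.6 rad past contact), over-tightened above 110 N (2 rad past contact).
- battery_pack: loose black battery pack with gold contacts at one end, 76 (x) x 38 (y) x 22 mm, about 0.18 kg. Origin: centre of its underside. Either end may face the stop.
- label_roll: loose white roll of blank labels on end, 82 mm across, 40 mm high, left of the jig: leave it. Origin: centre of its underside.
- tape_measure: loose yellow pocket tape measure, 42 x 76 x 67 mm, near the front edge: leave it. Origin: centre of its underside.
Not all that is in view belongs to the job. Of the things shaped like the battery_pack, the black one is meant.

How it is judged:
By the outcome, as a careful person would: the job done as asked, in the order asked, and still so for the second after the job is handed in, with the robot touching nothing.
It also fails if it takes over 67 s, if anything falls off the work surface, if the arm or the gripper's body presses on something with over 40 N, if the wrist force passes 120 N, or if a joint passes its speed limit or range.

## Robot

A 6-joint arm with a two-finger parallel gripper is mounted at the origin on a cart in front of the work surface, level with it; the furniture and walls round the work are solid. World frame = base frame: x ahead of the robot, y to its left, z up, the work surface at z = 0. Lengths are in mm, angles in rad, forces in N, time in s.
With the tool pointing down it reaches from about 350 to 775 mm from the base axis. Payload 7.3 kg.
Tool frame: the origin (TCP) lies at the very end of the fingers, on their centre line; the grasp point (between the pads) lies 19 mm behind it; z points along the fingers, y is the line along which they close (so a half turn about z gives the same grasp; the last joint's range is limited). The gripper opens to 92 mm and grips with 3 to 60 N. Pads are 19 mm wide; open, the fingers measure 130 mm over their backs; the gripper's body (75 mm by 190 mm) begins 47 mm behind the grasp point.
Start: joints at [-0.146, 0.342, 1.524, -0, 1.275, -0.146], TCP at [525.019, 0.019, 226.741] pointing down, gripper open.
Joint ranges: [-2.53, 2.53], [-0.77, 2.02], [0.04, 2.7], [-1, 4.14], [0.28, 2.66], [-3.11, 3.11]. Speed limits (rad/s): [2.57, 2.57, 3.14, 3.14, 3.14, 3.14].

## Interface

Orientations are given as [roll, pitch, yaw] about the fixed x, y, z axes, in that order (R = Rz(yaw) Ry(pitch) Rx(roll)).
In Python, from plant import get_obs, vision, workorder gives the robot as it stands.
- The arm moves only by the shell command python3 -m pendant 'ROWS' [OPENING]. ROWS is a JSON object of lists of equal length, an entry for each row: "dp": the shift along the tool's x, y, z in m, a list of three; "rotation": the turn, a rotation vector about the tool's x, y, z in rad, a list of three. A call has 1 to 8 rows; each row is the pose to reach, as a shift and turn from the pose commanded when the call began, along the tool's axes at that moment; what a row does not reach only later rows make up. A row lasts 1/8 s, in which the tool goes at most 62.5 mm and 10.7 degrees, less where a joint would pass 70% of its speed; a pose out of reach is approached as far as the arm can. A call with a gripper value outside its range is refused whole. OPENING is the finger opening in m, from 0 to 0.0918, set as the call begins (- or left out, the last holds). The fingers move at their own pace and stop on an object; the grip force is fixed at half the most. Time passes only in rows, so rows that repeat a pose let the fingers close. It gives the time, the measured TCP pose, the force, the opening and the grip force at its end, in the units of the state.
- get_obs(): the state, without advancing time (a new reading comes with each control period).
- vision.capture(name): name is "scene" or "side" or "wrist"; returns a dict with "pixels" (420x560x3 uint8, red, green, blue), "vfov" (degrees; the focal length in pixels is half the picture's height over the tangent of half this angle, whatever the lens; pixels are square), "cx", "cy" (the principal point, pixels), "pose" (4x4, takes a point from camera to world coordinates); the wrist camera has in their place "T_tool_cam" (4x4, takes a point from camera to tool coordinates, whose origin is the TCP and whose axes are the flange's). Camera axes: x right, y up, looking along -z (the intrinsics and any distortion apply to the point x, -y, -z); pixel columns grow to the right and rows downward; lengths in mm; the calibration is good to about 2 mm. A picture is of the moment at which its call begins: read the wrist's pose just before it. There is no depth.
- workorder.close_job(): hands the job in; it is judged then, once.
The state is a dict: "time": time; "joint_positions": joint angles; "dq": joint speeds; "tau": joint torques, N m; "tool_pos": TCP position; "tcp_rot": TCP orientation; "contact_force": force on the tool from outside, world axes, zero at the start; "moment": the same for the moment, N m; "grip_width": finger opening in mm; "finger_force": force on a finger pad.
Only numpy, scipy, OpenCV 4.12 (cv2) and the standard library are available. Lean on these libraries where they do the work, as an engineer would, in place of code of your own. Each camera call takes 0.05 s, during which the arm holds its last target. There are 200 camera calls.

## Working session

There is one attempt and no reset: what is moved stays moved. The work goes in short steps, Python scripts to look and compute and a shell command to move; the robot and the scene stay as the last step left them, time stands still between calls to the robot, and variables do not carry over. Pictures are saved under pics/ and viewed, at most 10 in all, crops included, and the job is handed in when it is done.

```bash
ls; mkdir -p pics; cat > h.py <<'E'
import numpy as np, cv2
from plant import get_obs, vision, workorder
from scipy.spatial.transform import Rotation as R
def cap(n):
    o=get_obs(); c=vision.capture(n); 
    if n=='wrist':
        T=np.eye(4); T[:3,:3]=R.from_euler('xyz',o['tcp_rot']).as_matrix(); T[:3,3]=o['tool_pos']
        c['pose']=T@np.array(c['T_tool_cam'])
    c['pose']=np.array(c['pose']); return c
def save(c,f): cv2.imwrite('pics/'+f,cv2.cvtColor(np.asarray(c['pixels']),cv2.COLOR_RGB2BGR))
def foc(c): return 210/np.tan(np.radians(c['vfov'])/2)
def ray(c,uv,z):
    uv=np.atleast_2d(np.array(uv,float)); f=foc(c)
    d=np.c_[(uv[:,0]-c['cx'])/f,-(uv[:,1]-c['cy'])/f,-np.ones(len(uv))]@c['pose'][:3,:3].T
    o=c['pose'][:3,3]; return o+d*((z-o[2])/d[:,2])[:,None]
def proj(c,p):
    p=np.atleast_2d(np.array(p,float)); q=(p-c['pose'][:3,3])@c['pose'][:3,:3]; f=foc(c)
    return np.c_[c['cx']+f*q[:,0]/-q[:,2],c['cy']-f*q[:,1]/-q[:,2]]
E
python3 - <<'E'
from h import *
o=get_obs(); print(o)
for n in ['scene','side','wrist']:
    c=cap(n); print(n,{k:(v if k!='pixels' else 0) for k,v in c.items()}); save(c,n+'0.png')
E
```

```text
pics
{'time': 0.0, 'joint_positions': array([-1.45982252e-01,  3.42711091e-01,  1.52503720e+00, -9.49764636e-06,
        1.27538551e+00, -1.45994895e-01]), 'dq': array([-0.0019387 , -0.00051551,  0.00101324, -0.00083782,  0.00128508,
        0.00064656]), 'tau': array([ 7.61924657e-04, -4.31245601e+01, -2.44219762e+01,  7.17750052e-02,
        5.59406646e-02, -1.04314388e-04]), 'tool_pos': array([5.24586652e+02, 8.94288988e-02, 2.26043954e+02]), 'tcp_rot': array([-3.14006658e+00, -2.15215793e-04,  1.57081158e+00]), 'contact_force': array([-0.47931738, -0.04650494, -0.21762805]), 'moment': array([-0.03755334,  0.02344131,  0.04621852]), 'finger_force': 0.0, 'grip_width': 91.73778804549003}
scene {'pixels': 0, 'vfov': 44.4262062915408, 'cx': 278.91889079272545, 'cy': 208.88405729490262, 'pose': array([[ 5.74782531e-01, -7.08242592e-01,  4.09899345e-01,
         1.02164718e+03],
       [ 8.18298755e-01,  4.99605952e-01, -2.84220056e-01,
        -3.72992790e+02],
       [-3.49140350e-03,  4.98784847e-01,  8.66718805e-01,
         1.24771938e+03],
       [ 0.00000000e+00,  0.00000000e+00,
[... 596 characters left out ...]
ol_cam': array([[-9.45079170e-05,  9.67680867e-01,  2.52177974e-01,
         6.89442792e+01],
       [ 9.99999791e-01, -6.98770718e-05,  6.42905484e-04,
         1.81008181e-01],
       [ 6.39748795e-04,  2.52177982e-01, -9.67680658e-01,
        -1.59644302e+02],
       [ 0.00000000e+00,  0.00000000e+00,  0.00000000e+00,
         1.00000000e+00]]), 'pose': array([[ 9.99997961e-01, -3.80012436e-04,  1.98334468e-03,
         5.25024593e+02],
       [-1.31988857e-04,  9.67735465e-01,  2.51968356e-01,
         6.89919725e+01],
       [-2.01510410e-03, -2.51968104e-01,  9.67733442e-01,
         3.85780773e+02],
       [ 0.00000000e+00,  0.00000000e+00,  0.00000000e+00,
         1.00000000e+00]])}
```

View pics/scene0.png

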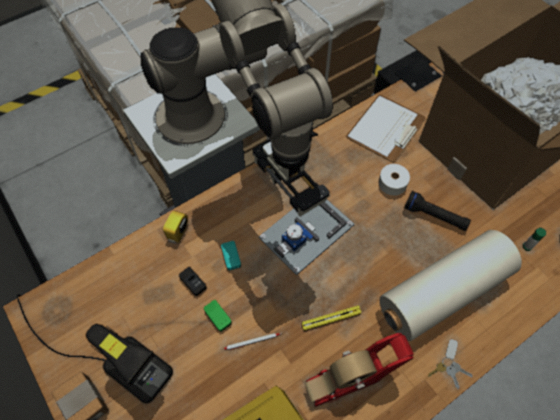

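View pics/side0.png

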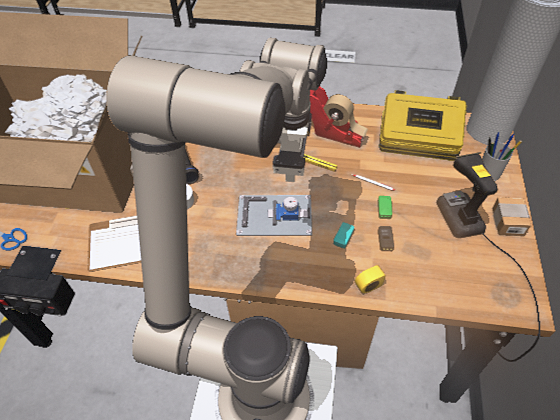

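View pics/wrist0.png

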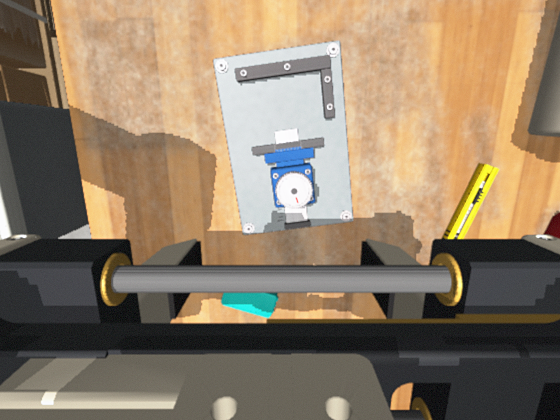

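Wrist view: jig plate with corners near (217,59), (340,42), (353,220), (243,233), fence at top, jaw bar at (288,147), knob at (295,191). Scene view: black pack at (193,281); in side at (386,238). Teal and green packs are decoys.

```bash
python3 - <<'E'
from h import *
c=cap('wrist'); 
print('plate',ray(c,[(217,59),(340,42),(353,220),(243,233)],8).round(1)[:,:2].tolist())
print('fence/stop inner corner approx',ray(c,[(322,71)],18).round(1))
print('jaw ends front top',ray(c,[(252,148),(324,139)],20).round(1)[:,:2].tolist())
print('knob', ray(c,[(295,191)],65).round(1))
for n,(u,v) in dict(scene=(193,281),side=(386,238)).items():
    c=cap(n); im=c['pixels']; h=cv2.cvtColor(im,cv2.COLOR_RGB2GRAY)
    print(n,ray(c,[(u,v)],11).round(1))
    m=((h<75)*255).astype(np.uint8); w=np.zeros_like(m); w[v-22:v+23,u-22:u+23]=255; m&=w
    cs,_=cv2.findContours(m,0,2); k=max(cs,key=cv2.contourArea); print(cv2.contourArea(k),cv2.boundingRect(k))
    r=cv2.minAreaRect(ray(c,k[:,0],16)[:,:2].astype(np.float32)); print(r)
    x=cv2.resize(im[v-35:v+35,u-45:u+45],None,fx=6,fy=6,interpolation=2); cv2.imwrite(f'pics/p_{n}.png',x[...,::-1])
a=cv2.imread('pics/p_scene.png');b=cv2.imread('pics/p_side.png')
cv2.imwrite('pics/p.png',cv2.resize(np.hstack([a,b]),(800,311)))
E
```

```text
plate [[449.7, 155.6], [592.7, 173.4], [620.9, -40.3], [473.2, -58.7]]
fence/stop inner corner approx [[571.7 140.7  18. ]]
jaw ends front top [[489.3, 54.3], [576.5, 64.9]]
knob [[540.2   9.5  65. ]]
scene [[ 484.4 -270.7   11. ]]
448.0 (179, 267, 28, 31)
((487.68182373046875, -274.519775390625), (83.54132080078125, 42.8077507019043), 6.686837673187256)
side [[ 481.7 -275.2   11. ]]Traceback (most recent call last):
  File "<stdin>", line 11, in <module>
ValueError: max() iterable argument is empty
```

```bash
python3 -m pendant '{"dp":[[-0.035,-0.015,0],[-0.07,-0.03,0],[-0.105,-0.045,0.005],[-0.14,-0.06,0.01],[-0.18,-0.075,0.015],[-0.215,-0.09,0.02],[-0.25,-0.105,0.02],[-0.283,-0.115,0.02]],"rotation":[[0,0,0.18],[0,0,0.36],[0,0,0.54],[0,0,0.72],[0,0,0.9],[0,0,1.08],[0,0,1.26],[0,0,1.44]]}'
python3 - <<'E'
from h import *
c=cap('wrist'); print(get_obs()['tool_pos'],get_obs()['tcp_rot'],proj(c,[487,-273,22])); save(c,'w1.png')
E
```

```text
time: 1.3
tool_pos: [409.3, -284.1, 206.7]
tcp_rot: [-3.142, -0.0, 0.124]
contact_force: [0.3, 0.1, 0.2]
grip_width: 92.2
finger_force: 0.0
[ 408.63234871 -287.76923626  206.76033998] [3.13884729e+00 3.97411453e-04 1.15329891e-01] [[280.83596637 125.55101234]]
```

View pics/w1.png

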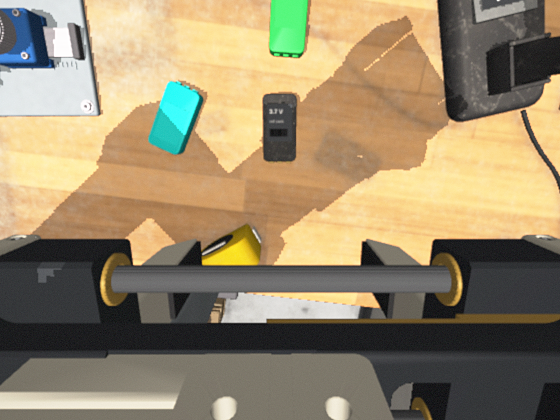

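Wrist view: black pack at cols 263–298, rows 93–161, almost aligned with the image; tape measure near (235,245).

```bash
cat >> h.py <<'E'
def rect(c,roi,thr,z):
    g=cv2.cvtColor(np.asarray(c['pixels']),cv2.COLOR_RGB2GRAY); m=np.zeros_like(g); u0,u1,v0,v1=roi
    m[v0:v1,u0:u1]=(g[v0:v1,u0:u1]<thr)*255
    m=cv2.morphologyEx(m,cv2.MORPH_CLOSE,np.ones((9,9)))
    k=max(cv2.findContours(m,0,2)[0],key=cv2.contourArea)
    return cv2.boundingRect(k),cv2.minAreaRect(ray(c,k[:,0],z)[:,:2].astype(np.float32))
def totool(o,d): return R.from_euler('xyz',o['tcp_rot']).inv().apply(d)
E
python3 - <<'E'
from h import *
c=cap('wrist'); o=get_obs()
for t in (50,65,80): print(rect(c,(250,312,80,175),t,20))
print('tape',ray(c,[(259,228),(205,250),(262,255)],67).round())
print(o['tool_pos'],o['tcp_rot'])
E
```

```text
((265, 128, 26, 8), ((479.56982421875, -274.8342590332031), (7.671310901641846, 28.44581413269043), 6.6062774658203125))
((260, 102, 32, 58), ((479.6656188964844, -272.46405029296875), (62.39625930786133, 35.90290069580078), 6.590477466583252))
((259, 93, 33, 67), ((484.29229736328125, -271.8957214355469), (71.7341537475586, 35.95354080200195), 6.623126983642578))
tape [[ 378. -267.   67.]
 [ 346. -211.   67.]
 [ 348. -273.   67.]]
[ 409.15145816 -285.73524984  206.64139116] [3.14047366e+00 1.03002637e-04 1.24339034e-01]
```

```bash
python3 -m pendant '{"dp":[[0.03,-0.001,0.01],[0.06,-0.003,0.03],[0.077,-0.0035,0.07],[0.077,-0.0035,0.11],[0.077,-0.0035,0.15],[0.077,-0.0035,0.18],[0.077,-0.0035,0.191],[0.077,-0.0035,0.191]],"rotation":[[0,0,0],[0,0,0],[0,0,0],[0,0,0],[0,0,0],[0,0,0],[0,0,0],[0,0,0]]}'
python3 - <<'E'
from h import *
P=[]
for i in range(6):
    c=cap('wrist');o=get_obs();P.append(np.r_[o['tool_pos'],o['tcp_rot'],o['contact_force']])
print(np.mean(P,0).round(3),np.std(P,0).round(2))
E
```

```text
time: 2.4
tool_pos: [486.0, -269.1, 15.7]
tcp_rot: [-3.141, 0.0, 0.132]
contact_force: [-0.2, -0.7, -0.0]
grip_width: 91.8
finger_force: 0.0
[ 4.86615e+02 -2.69828e+02  1.69100e+01  3.14000e+00 -2.00000e-03
  1.31000e-01  6.40000e-02  7.00000e-03  4.51000e-01] [0.13 0.14 0.21 0.   0.   0.   0.43 0.48 0.47]
```

```bash
python3 -m pendant '{"dp":[[0,0,0.0015],[0,0,0.0015],[0,0,0.0015],[0,0,0.0015],[0,0,0.0015],[0,0,0.0015],[0,0,0.0015],[0,0,0.0015]],"rotation":[[0,0,0],[0,0,0],[0,0,0],[0,0,0],[0,0,0],[0,0,0],[0,0,0],[0,0,0]]}' 0.03

```

```text
time: 3.7
tool_pos: [486.0, -269.6, 14.3]
tcp_rot: [3.141, -0.0, 0.131]
contact_force: [0.8, -1.1, -1.1]
grip_width: 37.4
finger_force: 30.0
```

```bash
python3 -m pendant '{"dp":[[0,-0.005,-0.05],[0.004,-0.05,-0.1],[0.01,-0.105,-0.135],[0.016,-0.16,-0.135],[0.022,-0.215,-0.135],[0.028,-0.27,-0.135],[0.032,-0.325,-0.135],[0.034,-0.379,-0.135]],"rotation":[[0,0,0],[0,0,0],[0,0,0],[0,0,0],[0,0,0],[0,0,0],[0,0,0],[0,0,0]]}'
python3 - <<'E'
from h import *
for i in range(6): c=cap('wrist')
c=cap('wrist');o=get_obs();print(o['tool_pos'],o['tcp_rot'],o['grip_width']);save(c,'w2.png'); np.save('w2.npy',c['pose'])
E
```

```text
time: 4.7
tool_pos: [469.5, 112.6, 149.0]
tcp_rot: [-3.141, 0.001, 0.131]
contact_force: [0.8, -0.3, -2.3]
grip_width: 37.6
finger_force: 30.0
[470.2475714  109.62931974 149.09368072] [3.14131175e+00 3.59522908e-04 1.29401737e-01] 37.28222643515666
```

View pics/w2.png

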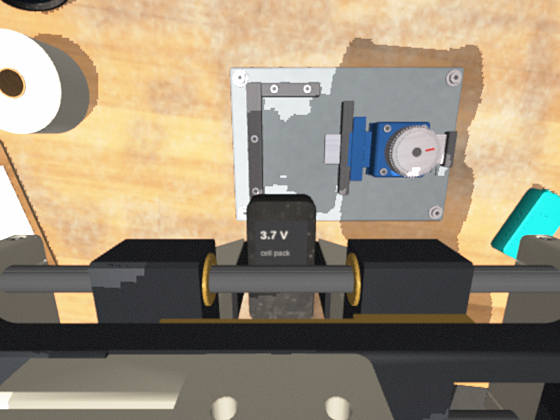

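Wrist view: fence inner edge at col ≈262, stop's inner edge at row ≈97, jaw face at col ≈341, knob centre ≈(413,151); pack held at cols 246–315.

```bash
python3 - <<'E'
from h import *
c=cap('wrist'); o=get_obs(); Rz=lambda v:totool(o,v-o['tool_pos'])
f=ray(c,[(262.5,97),(262.5,190),(320,97)],18)
print('corner,fence,stop',f.round(1).tolist(),'yaw',np.arctan2(*(f[0]-f[1])[[1,0]]))
p=ray(c,[(232,68),(463,68),(441,220),(235,219)],8); print('plate',p.round(1).tolist(),p.mean(0))
j=ray(c,[(342,101),(339,194)],20); k=ray(c,[(413,151)],66)
for n,v in dict(corner=f[0],fence=f[1],stop=f[2],jawa=j[0],jawb=j[1],knob=k[0]).items(): print(n,'in tool',Rz(v).round(1))
# pack far top edge: height of pack top = TCP z + 7.5
e=ray(c,[(247,198),(314,198)],o['tool_pos'][2]+7.5); print('packfar',[Rz(v).round(1) for v in e], o['tool_pos'],o['tcp_rot'][2])
print('jig yaw',np.arctan2(*(p[0]-p[3])[[1,0]]), np.arctan2(*(p[1]-p[0])[[1,0]])+np.pi/2)
E
```

```text
corner,fence,stop [[569.2, 141.0, 18.0], [482.4, 131.1, 18.0], [576.1, 88.1, 18.0]] yaw 0.11353299676150382
plate [[591.9, 173.0, 8.0], [619.9, -41.7, 8.0], [472.8, -60.7, 8.0], [445.6, 157.0, 8.0]] [532.55952818  56.87812575   8.        ]
corner in tool [102.1 -18.5 131.1]
fence in tool [ 14.7 -19.9 131.1]
stop in tool [102.2  34.8 131.1]
jawa in tool [ 98.5  55.  129.1]
jawb in tool [ 11.1  56.6 129.1]
knob in tool [ 55.5 105.4  83.1]
packfar [array([ 35.8, -19.4,  -7.5]), array([35.8, 16. , -7.5])] [470.33825033 109.51238372 149.13960575] 0.12887118677214726
jig yaw 0.10896628362549346 0.12936386001786748
```

```bash
python3 -m pendant '{"dp":[[0.02,0.005,0.015],[0.045,0.01,0.04],[0.048,0.01,0.08],[0.048,0.01,0.105],[0.048,0.01,0.12],[0.048,0.01,0.125],[0.048,0.01,0.125],[0.048,0.01,0.125]],"rotation":[[0,0,0.005],[0,0,0.005],[0,0,0.005],[0,0,0.005],[0,0,0.005],[0,0,0.005],[0,0,0.005],[0,0,0.005]]}'
python3 -m pendant '{"dp":[[0.004,-0.003,0],[0.008,-0.006,0],[0.012,-0.006,0],[0.014,-0.006,0],[0.015,-0.006,0],[0.015,-0.006,0]],"rotation":[[0,0,0],[0,0,0],[0,0,0],[0,0,0],[0,0,0],[0,0,0]]}'
```

```text
time: 6.1
tool_pos: [519.8, 107.1, 25.2]
tcp_rot: [3.141, -0.002, 0.126]
contact_force: [0.5, 0.0, -2.0]
grip_width: 37.4
finger_force: 30.0
time: 6.85
tool_pos: [533.2, 114.9, 24.1]
tcp_rot: [-3.142, 0.0, 0.126]
contact_force: [0.5, -0.0, -2.4]
grip_width: 37.3
finger_force: 30.0
```

```bash
python3 -m pendant '{"dp":[[0.001,0,0.0008],[0.002,0,0.0008],[0.003,0,0.0008],[0.003,0,0.0008]],"rotation":[[0,0,0],[0,0,0],[0,0,0],[0,0,0]]}'
python3 -m pendant '{"dp":[[0.001,0,0],[0.001,0,0]],"rotation":[[0,0,0],[0,0,0]]}'
python3 -m pendant '{"dp":[[0.001,0,0],[0.001,0,0]],"rotation":[[0,0,0],[0,0,0]]}'
```

```text
time: 7.35
tool_pos: [536.3, 115.3, 23.4]
tcp_rot: [3.142, -0.0, 0.126]
contact_force: [-0.9, -0.7, -1.5]
grip_width: 37.2
finger_force: 30.0
time: 7.6
tool_pos: [537.3, 115.4, 23.5]
tcp_rot: [3.142, -0.0, 0.126]
contact_force: [-0.3, 0.8, -1.6]
grip_width: 37.5
finger_force: 30.0
time: 7.85
tool_pos: [538.1, 115.5, 23.4]
tcp_rot: [3.142, 0.0, 0.126]
contact_force: [-1.3, -0.4, -1.7]
grip_width: 37.5
finger_force: 30.0
```

```bash
python3 -m pendant '{"dp":[[0.001,0,0],[0.001,0,0]],"rotation":[[0,0,0],[0,0,0]]}'
python3 -m pendant '{"dp":[[0.001,0,0],[0.001,0,0]],"rotation":[[0,0,0],[0,0,0]]}'
```

```text
time: 8.1
tool_pos: [538.2, 115.5, 23.2]
tcp_rot: [3.142, 0.002, 0.126]
contact_force: [-4.2, -1.2, -0.1]
grip_width: 37.6
finger_force: 30.0
time: 8.35
tool_pos: [538.2, 115.6, 23.0]
tcp_rot: [3.142, 0.004, 0.126]
contact_force: [-7.5, -1.5, 1.1]
grip_width: 37.5
finger_force: 30.0
```

```bash
python3 -m pendant '{"dp":[[-0.001,-0.001,0],[-0.001,-0.002,0],[-0.001,-0.002,0]],"rotation":[[0,0,0],[0,0,0],[0,0,0]]}'
python3 -m pendant '{"dp":[[0,-0.001,0],[0,-0.001,0]],"rotation":[[0,0,0],[0,0,0]]}'
python3 -m pendant '{"dp":[[0,-0.001,0],[0,-0.001,0]],"rotation":[[0,0,0],[0,0,0]]}'
```

```text
time: 8.72
tool_pos: [538.0, 117.3, 23.1]
tcp_rot: [3.141, 0.002, 0.126]
contact_force: [-3.8, -2.5, -1.8]
grip_width: 37.5
finger_force: 30.0
time: 8.98
tool_pos: [537.9, 118.0, 23.0]
tcp_rot: [3.141, 0.002, 0.126]
contact_force: [-3.6, -4.1, -1.6]
grip_width: 37.3
finger_force: 30.0
time: 9.22
tool_pos: [538.0, 118.2, 23.0]
tcp_rot: [3.14, 0.002, 0.127]
contact_force: [-4.1, -8.7, -1.7]
grip_width: 37.5
finger_force: 30.0
```

```bash
python3 -m pendant '{"dp":[[0,0.001,0.0005],[0,0.001,0.001],[0,0.001,0.001]],"rotation":[[0,0,0],[0,0,0],[0,0,0]]}'
python3 -m pendant '{"dp":[[0,0,0.0005],[0,0,0.0005]],"rotation":[[0,0,0],[0,0,0]]}'
```

```text
time: 9.6
tool_pos: [537.9, 118.1, 22.4]
tcp_rot: [3.141, 0.002, 0.126]
contact_force: [-6.2, -3.4, 1.0]
grip_width: 37.5
finger_force: 30.0
time: 9.85
tool_pos: [537.9, 118.1, 22.3]
tcp_rot: [3.141, 0.002, 0.126]
contact_force: [-6.8, -3.8, 5.3]
grip_width: 37.0
finger_force: 30.0
```

```bash
python3 -m pendant '{"dp":[[0,0,0],[0,0,0],[0,0,0],[0,0,-0.005],[0,0,-0.02],[0,0.02,-0.06],[0,0.06,-0.09],[0,0.1,-0.1]],"rotation":[[0,0,0],[0,0,0],[0,0,0],[0,0,0],[0,0,0],[0,0,0],[0,0,0],[0,0,0]]}' 0.06
python3 - <<'E'
from h import *
for i in range(4): cap('wrist')
print(get_obs()['joint_positions'].round(2),get_obs()['tool_pos'],get_obs()['tcp_rot']); c=cap('wrist'); save(c,'w3.png'); save(cap('scene'),'s3.png')
E
```

```text
time: 10.85
tool_pos: [552.8, 18.5, 125.4]
tcp_rot: [3.14, -0.005, 0.127]
contact_force: [0.1, 0.2, -0.5]
grip_width: 60.1
finger_force: 0.0
[-0.1   0.49  1.6   0.    1.05  1.34] [551.54043602  18.97762494 122.90827884] [ 3.14156566e+00 -1.39553764e-03  1.24100737e-01]
```

View pics/w3.png

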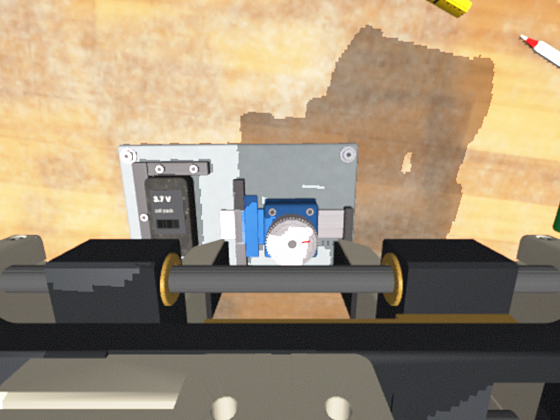

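Wrist view: pack sits in the corner (cols 145–198) against fence and stop; knob centre ≈(292,242), jaw open.

```bash
python3 -m pendant '{"dp":[[0,0,-0.01],[0,0,-0.01],[0,0,-0.01],[0,0,-0.01],[0,0,-0.01],[0,0,-0.01],[0,0,-0.01],[0,0,-0.01]],"rotation":[[0,0,-0.18],[0,0,-0.36],[0,0,-0.54],[0,0,-0.72],[0,0,-0.9],[0,0,-1.08],[0,0,-1.26],[0,0,-1.44]]}' 0.0918
python3 - <<'E'
from h import *
for i in range(4): cap('wrist')
c=cap('wrist'); o=get_obs(); save(c,'w4.png'); print(o['tool_pos'],o['tcp_rot'],o['joint_positions'][5],proj(c,[539,11,65]))
E
```

```text
time: 12.15
tool_pos: [550.9, 20.8, 131.5]
tcp_rot: [-3.14, -0.0, 1.574]
contact_force: [0.4, -0.1, 0.6]
grip_width: 92.0
finger_force: 0.0
[551.15202646  20.10114766 131.74284679] [-3.14120078e+00 -1.28925923e-04  1.56324374e+00] -0.09506841865802229 [[266.04437438 235.13711748]]
```

View pics/w4.png

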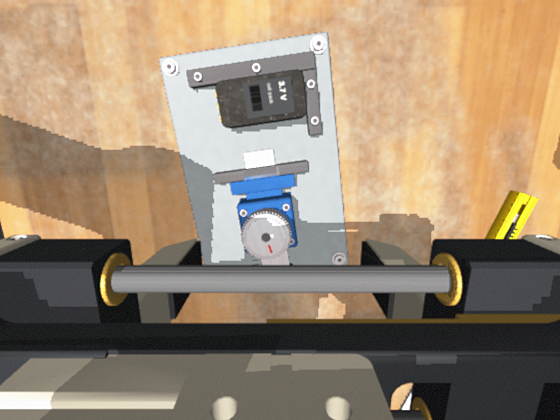

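Knob centre at (266,237), agreeing with (539,10) world; pack snug in its corner. Rotate to give the wrist range for tightening, and descend over the knob.

```bash
python3 -m pendant '{"dp":[[-0.003,-0.004,0],[-0.006,-0.008,0],[-0.010,-0.012,0],[-0.010,-0.012,0.01],[-0.010,-0.012,0.025],[-0.010,-0.012,0.045],[-0.010,-0.012,0.065],[-0.010,-0.012,0.086]],"rotation":[[0,0,-0.18],[0,0,-0.36],[0,0,-0.54],[0,0,-0.72],[0,0,-0.9],[0,0,-1.08],[0,0,-1.26],[0,0,-1.44]]}'
python3 -m pendant '{"dp":[[0,0,0],[0,0,0],[0,0,0],[0,0,0],[0,0,0],[0,0,0]],"rotation":[[0,0,0],[0,0,0],[0,0,0],[0,0,0],[0,0,0],[0,0,0]]}' 0.03
python3 -c "
from h import *
o=get_obs();print(o['joint_positions'].round(3),o['moment'],o['contact_force'])"
```

```text
time: 13.4
tool_pos: [539.4, 9.7, 45.4]
tcp_rot: [3.142, 0.0, 3.009]
contact_force: [0.7, -0.3, 0.1]
grip_width: 92.0
finger_force: 0.0
time: 14.15
tool_pos: [539.3, 9.4, 46.1]
tcp_rot: [-3.141, 0.0, 3.005]
contact_force: [-1.0, -1.0, 2.2]
grip_width: 39.3
finger_force: 30.0
[-0.125  0.578  1.704 -0.     0.86  -1.559] [-0.07364299  0.02062501  0.02459611] [-0.96176324 -1.01254193  2.24152507]
```

```bash
python3 -m pendant '{"dp":[[0.0012,0.0045,0],[0.0024,0.009,0],[0.0037,0.014,0],[0.005,0.0185,0],[0.0062,0.023,0],[0.0073,0.027,0],[0.0083,0.031,0],[0.0083,0.031,0]],"rotation":[[0,0,0],[0,0,0],[0,0,0],[0,0,0],[0,0,0],[0,0,0],[0,0,0],[0,0,0]]}'
```

```text
time: 15.15
tool_pos: [535.0, 42.2, 46.1]
tcp_rot: [3.141, -0.0, 3.006]
contact_force: [-2.8, -1.1, 6.2]
grip_width: 39.0
finger_force: 30.0
```

```bash
python3 -m pendant '{"dp":[[0.0003,0.001,0],[0.0005,0.002,0],[0.0005,0.002,0]],"rotation":[[0,0,0],[0,0,0],[0,0,0]]}';python3 -m pendant '{"dp":[[0.0003,0.001,0],[0.0003,0.001,0]],"rotation":[[0,0,0],[0,0,0]]}'
```

```text
time: 15.52
tool_pos: [534.8, 43.8, 46.0]
tcp_rot: [3.141, -0.0, 3.006]
contact_force: [-2.6, -2.8, 5.1]
grip_width: 39.1
finger_force: 30.0
time: 15.78
tool_pos: [534.7, 44.8, 46.1]
tcp_rot: [3.141, -0.0, 3.006]
contact_force: [-2.5, -2.9, 5.4]
grip_width: 39.2
finger_force: 30.0
```

```bash
python3 -m pendant '{"dp":[[0.0003,0.001,0],[0.0003,0.001,0]],"rotation":[[0,0,0],[0,0,0]]}'
```

```text
time: 16.02
tool_pos: [534.5, 45.8, 46.1]
tcp_rot: [3.141, -0.0, 3.006]
contact_force: [-2.7, -1.8, 4.9]
grip_width: 39.0
finger_force: 30.0
```

```bash
python3 -m pendant '{"dp":[[0.0002,0.0007,0],[0.0002,0.0007,0]],"rotation":[[0,0,0],[0,0,0]]}'
```

```text
time: 16.27
tool_pos: [534.5, 46.0, 46.1]
tcp_rot: [-3.141, 0.0, 3.006]
contact_force: [-2.1, -4.3, 5.0]
grip_width: 39.1
finger_force: 30.0
```

```bash
python3 -m pendant '{"dp":[[0.0002,0.0007,0],[0.0002,0.0007,0]],"rotation":[[0,0,0],[0,0,0]]}'
```

```text
time: 16.52
tool_pos: [534.5, 46.0, 46.1]
tcp_rot: [-3.14, 0.0, 3.006]
contact_force: [-1.3, -8.6, 5.6]
grip_width: 39.1
finger_force: 30.0
```

```bash
python3 -m pendant '{"dp":[[0,0,0.0003],[0,0,0.0006],[0,0,0.0009],[0,0,0.0012],[0,0,0.0014],[0,0,0.0017],[0,0,0.002],[0,0,0.0023]],"rotation":[[0,0,0.18],[0,0,0.36],[0,0,0.54],[0,0,0.72],[0,0,0.9],[0,0,1.08],[0,0,1.26],[0,0,1.42]]}'; cat > m.py <<'E'
from h import *
o=get_obs();print('M',o['moment'].round(3),'tau6',o['tau'][5].round(3),'j6',o['joint_positions'][5].round(3))
E
python3 m.py
```

```text
time: 17.52
tool_pos: [533.9, 45.5, 43.8]
tcp_rot: [-3.14, 0.002, 1.581]
contact_force: [-4.7, -11.3, 7.6]
grip_width: 39.0
finger_force: 30.0
M [-1.825  0.804  0.24 ] tau6 -1.418 j6 -0.065
```

```bash
python3 -m pendant '{"dp":[[-0.0004,0,0.0003],[-0.0004,0,0.0005],[-0.0004,0,0.0005]],"rotation":[[0,0,0.15],[0,0,0.3],[0,0,0.3]]}'; python3 m.py
python3 -m pendant '{"dp":[[0,0,0.0003],[0,0,0.0005],[0,0,0.0005]],"rotation":[[0,0,0.15],[0,0,0.3],[0,0,0.3]]}'; python3 m.py
```

```text
time: 17.9
tool_pos: [533.7, 45.5, 43.3]
tcp_rot: [-3.14, 0.002, 1.285]
contact_force: [-5.8, -9.0, 7.5]
grip_width: 39.2
finger_force: 30.0
M [-1.479  0.82  -0.138] tau6 0.468 j6 0.231
time: 18.27
tool_pos: [533.5, 45.6, 42.8]
tcp_rot: [-3.141, 0.002, 0.985]
contact_force: [-5.2, -8.6, 7.8]
grip_width: 39.3
finger_force: 30.0
M [-1.524  0.973 -0.211] tau6 0.462 j6 0.531
```

```bash
python3 -m pendant '{"dp":[[0,0,0.0002],[0,0,0.0003],[0,0,0.0005]],"rotation":[[0,0,0.1],[0,0,0.2],[0,0,0.3]]}'; python3 m.py
python3 -m pendant '{"dp":[[0,0,0.0002],[0,0,0.0003]],"rotation":[[0,0,0.1],[0,0,0.2]]}'; python3 m.py
```

```text
time: 18.65
tool_pos: [533.4, 45.7, 42.5]
tcp_rot: [-3.141, 0.003, 0.684]
contact_force: [-6.0, -8.7, 10.7]
grip_width: 39.2
finger_force: 30.0
M [-1.322  1.168  0.205] tau6 -0.851 j6 0.832
time: 18.9
tool_pos: [533.3, 45.8, 42.3]
tcp_rot: [3.141, 0.003, 0.484]
contact_force: [-7.7, -7.2, 12.3]
grip_width: 38.9
finger_force: 30.0
M [-1.23   1.276  0.281] tau6 -0.828 j6 1.032
```

```bash
for i in 1; do python3 -m pendant '{"dp":[[0,0,0.00015],[0,0,0.0003]],"rotation":[[0,0,0.1],[0,0,0.2]]}'; python3 m.py; done; python3 -m pendant '{"dp":[[0,0,0.00015],[0,0,0.0003]],"rotation":[[0,0,0.1],[0,0,0.2]]}'; python3 m.py
```

```text
time: 19.15
tool_pos: [533.3, 45.9, 42.1]
tcp_rot: [3.141, 0.003, 0.284]
contact_force: [-7.5, -6.4, 13.3]
grip_width: 39.4
finger_force: 30.0
M [-1.158  1.378  0.226] tau6 -0.803 j6 1.232
time: 19.4
tool_pos: [533.3, 46.0, 41.9]
tcp_rot: [3.141, 0.002, 0.084]
contact_force: [-8.9, -6.2, 14.9]
grip_width: 39.3
finger_force: 30.0
M [-1.063  1.465  0.275] tau6 -0.778 j6 1.432
```

```bash
python3 -m pendant '{"dp":[[-0.0005,0,0]],"rotation":[[0,0,0.05]]}'|grep force; python3 m.py
python3 -m pendant '{"dp":[[-0.0005,0,0]],"rotation":[[0,0,0.05]]}'|grep force; python3 m.py
python3 -m pendant '{"dp":[[0,0,0]],"rotation":[[0,0,0.05]]}'|grep force; python3 m.py
python3 -m pendant '{"dp":[[0,0,0]],"rotation":[[0,0,0.05]]}'; python3 m.py
```

```text
contact_force: [-5.7, -6.3, 11.1]
finger_force: 30.0
M [-0.923  1.038  0.32 ] tau6 -0.026 j6 1.481
contact_force: [-4.2, -4.9, 9.5]
finger_force: 30.0
M [-0.925  0.799  0.29 ] tau6 -0.232 j6 1.53
contact_force: [-4.4, -5.4, 9.3]
finger_force: 30.0
M [-0.852  0.88   0.26 ] tau6 -0.23 j6 1.58
time: 19.9
tool_pos: [533.2, 46.1, 41.8]
tcp_rot: [3.141, 0.0, -0.115]
contact_force: [-3.6, -5.3, 8.7]
grip_width: 39.2
finger_force: 30.0
M [-0.828  0.857  0.359] tau6 -0.223 j6 1.63
```

```bash
python3 -m pendant '{"dp":[[0,0,0.0001]],"rotation":[[0,0,0.05]]}'|grep cont; python3 m.py
python3 -m pendant '{"dp":[[0,0,0.0001]],"rotation":[[0,0,0.05]]}'|grep cont; python3 m.py
python3 -m pendant '{"dp":[[0,0,0.0001]],"rotation":[[0,0,0.05]]}'|grep cont; python3 m.py
python3 -m pendant '{"dp":[[0,0,0.0001]],"rotation":[[0,0,0.05]]}'|grep cont; python3 m.py
python3 -m pendant '{"dp":[[0,0,0.0001]],"rotation":[[0,0,0.05]]}'|grep cont; python3 m.py
python3 -m pendant '{"dp":[[0,0,0.0001]],"rotation":[[0,0,0.05]]}'; python3 m.py
```

```text
contact_force: [-5.0, -5.1, 10.7]
M [-0.835  0.93   0.326] tau6 -0.219 j6 1.68
contact_force: [-4.2, -5.5, 10.6]
M [-0.718  0.965  0.277] tau6 -0.214 j6 1.73
contact_force: [-4.6, -5.1, 11.7]
M [-0.802  0.938  0.34 ] tau6 -0.205 j6 1.78
contact_force: [-5.1, -5.3, 12.5]
M [-0.737  0.982  0.311] tau6 -0.201 j6 1.83
contact_force: [-4.8, -4.4, 12.3]
M [-0.765  1.027  0.355] tau6 -0.192 j6 1.88
time: 20.65
tool_pos: [533.2, 46.3, 41.5]
tcp_rot: [3.141, -0.0, -0.415]
contact_force: [-6.0, -4.4, 12.6]
grip_width: 39.1
finger_force: 30.0
M [-0.735  1.053  0.319] tau6 -0.183 j6 1.93
```

Torque has climbed about 0.12 N·m above the drag (~1.2 rad past contact): seated. Release and rise.

```bash
python3 -m pendant '{"dp":[[0,0,0],[0,0,0],[0,0,0],[0,0,0],[0,0,-0.01],[0,0,-0.03],[0,0,-0.07],[0,0,-0.11]],"rotation":[[0,0,0],[0,0,0],[0,0,0],[0,0,0],[0,0,0],[0,0,0],[0,0,0],[0,0,0]]}' 0.085; python3 m.py
python3 -m pendant '{"dp":[[-0.03,0.03,-0.01],[-0.06,0.06,-0.02],[-0.09,0.08,-0.02],[-0.1,0.08,-0.02],[-0.1,0.08,-0.02]],"rotation":[[0,0,-0.18],[0,0,-0.36],[0,0,-0.54],[0,0,-0.54],[0,0,-0.54]]}'
python3 - <<'E'
from h import *
for i in range(4): cap('wrist')
c=cap('wrist'); save(c,'w5.png'); o=get_obs()
R2=np.array([[.992,-.124],[.124,.992]])
for n,q in dict(corner=(48,80,18)).items():
    p=np.r_[[533,57]+R2@q[:2],q[2]]; print(n,p,proj(c,p))
E
```

```text
time: 21.65
tool_pos: [533.4, 46.4, 152.3]
tcp_rot: [-3.141, -0.0, -0.414]
contact_force: [0.6, -0.0, -0.5]
grip_width: 85.0
finger_force: 0.0
M [ 0.105  0.024 -0.001] tau6 -0.0 j6 1.929
time: 22.28
tool_pos: [410.3, 13.7, 171.3]
tcp_rot: [3.141, -0.002, 0.123]
contact_force: [-0.6, 0.1, -0.1]
grip_width: 85.1
finger_force: 0.0
corner [570.696 142.312  18.   ] [[167.12832799  17.32293008]]
```

View pics/w5.png

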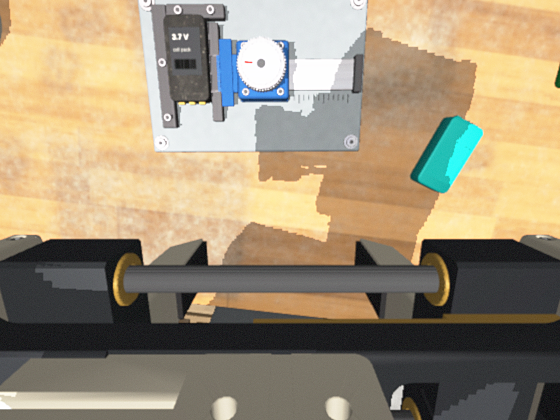

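The wrist view shows the pack (cols 165–210) flush against fence, stop and jaw. The red mark has turned about 190–200°, which matches the wrist turn, so the grip didn't slip.

```bash
python3 -c "
from plant import workorder
print(workorder.close_job())"
```

```text
the job is handed in; nothing more can be done
None
```

I handed the job in at about 22.5 s: the pack lies in the jig corner against fence and stop, the guide is snug on it, and the thumbscrew is tightened to an estimated 1.2 rad past contact, judged from the torque rise (I did not tug-test the guide); the label roll and tape measure were not touched.

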